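# Slip an open cuff bangle onto the bangle stand

## Task

Hang the brass cuff bangle on the bangle stand: take it by its square block, bring its open gap down over the thin square part of the steel bar until the bar lies right inside the cuff, then slide it along the bar onto the thick round sleeve until it comes up against the end flange, and leave it hanging there. The bar can be clamped a little off the middle of its forks, so feel for it gently, never forcing the cuff: the soft brass must not be pressed on the stand with more than about 20 N. Do not disturb the wooden ring clamp, the small round tin or the black-handled pliers.

Things in the scene. Friction and masses are not known exactly. Their poses are not given: they have to be found in the camera images.
- cuff_block (a point): Where to grasp: centre of the square brass block (16 x 16 mm, 24 mm tall, sides along the cuff's x and y) on the crown of the loose brass cuff bangle (50 to 100 g). The cuff starts standing gap down on its two lips, total height 79 mm; this point is then 66.5 mm, the block's lower end 54.6 mm above the table. x is across the gap, z up; a half turn looks the same.
- cuff_ring (a point): Centre of the cuff's C, 40.9 mm below the block's centre, 25.6 mm above the lips' lower ends; y is the axis of the C. The strip is 4 mm thick and 18 mm wide (along y), bent in the x-z plane to inner radius 25, outer 29 mm. The crown's underside is 25 mm above this point, the gap below it.
- cuff_gap (a point): Middle of the cuff's gap between the lower ends of its lips, 25.6 mm below the centre of the C. The gap is 22 mm wide along x. Each lip ends in a square foot 5 mm wide (11 to 16 mm to either side in x), 5 mm tall, flat below.
- stand: Fixed wooden stand, origin under its centre: base 90 (x) x 270 (y) x 16 mm, forked uprights at y = -115 and +115 mm, 62 mm wide, fork tops 119 mm up. A steel bar runs along its y, clamped in the forks anywhere within 12 mm to either side (stand's x) of the middle: new every time, not reported, to be felt or seen. Pressed down with over 4.5 N it yields on springs (1.2 N/mm) for 6 mm, else it is rigid.
- thin_part (a point): Point on the nominal bar axis (115 mm above the table, stand's y = -45 mm, in the middle of the forks; the true bar lies up to 12 mm to either side along the stand's x). Here the bar is thin: square, 20 x 20 mm, flat top 125 mm above the table, from stand's y = -107 to +10 mm. Off-centre, a flat lip lands on the flat top. Resting here, the ring centre is 102 mm above the table.
- sleeve (a point): Point on the nominal bar axis at stand's y = +56 mm (same sideways offset of the true bar). Here the bar is a thick round sleeve, 26 mm in diameter, wider than the cuff's gap, from y = +27 to +85 mm; a cone from y = +10 to +27 mm leads up to it from the thin part. With the cuff hanging here its ring centre is 103 mm above the table.
- flange (a point): Point on the nominal bar axis at the flange's near face, stand's y = +85 mm (same sideways offset of the true bar). The end flange is 36 mm in diameter, 6 mm thick. When the cuff's edge touches it the ring centre is at stand's y = +76 mm.
- ring_clamp: Bystander: wooden ring clamp, 124 x 31 x 28 mm, lying on the table; origin at the centre of its underside.
- tin_rouge: Bystander: small round pale tin, 51 mm across, 26 mm tall; origin at the centre of its underside.
- pliers_snipe: Bystander: black-handled pliers, 159 x 51 x 12 mm, lying flat; origin at the centre of its underside.
There are look-alikes about, which are no part of the job. Of the things that look like the part that bears cuff_block, take the one that is nearest to the robot's base at the start.

How it is judged:
By the outcome, as a careful person would: the job done as asked, in the order asked, and still so for the second after the job is handed in, with the robot touching nothing.
It also fails if it takes over 64 s, if anything falls off the work surface, if the arm or the gripper's body presses on something with over 40 N, if the wrist force passes 120 N, or if a joint passes its speed limit or range.

## Robot

A 6-joint arm with a two-finger parallel gripper is mounted at the origin on a cart in front of the work surface, level with it; the furniture and walls round the work are solid. World frame = base frame: x ahead of the robot, y to its left, z up, the work surface at z = 0. Lengths are in m, angles in rad, forces in N, time in s.
With the tool pointing down it reaches from about 0.275 to 0.725 m from the base axis. Payload 5.6 kg.
Tool frame: the origin (TCP) lies between the finger pads; the fingertips stand 17 mm ahead of it and the grasp point (between the pads) lies 2 mm behind it (arm.tip_extent is the distance from the TCP to the fingertips, in m); z points along the fingers, y is the line along which they close (so a half turn about z gives the same grasp; the last joint's range is limited). The gripper opens to 85 mm and grips with 20 to 120 N. Pads are 22 mm wide; open, the fingers measure 114 mm over their backs; the gripper's body (76 mm by 85 mm) begins 54 mm behind the grasp point. The pads swing forward as they close: fully open they stand 13 mm farther back than shut.
Start: joints at [-1.002, 0.255, 0.108, 0, -1.424, -0.285], TCP at [0.154, -0.528, 0.248] pointing down, gripper open.
Joint ranges: [-2.95, 2.95], [-1.21, 1.97], [-1.09, 1.5], [-2.87, 1.71], [-2.94, -0.07], [-3.05, 3.05]. Speed limits (rad/s): [2.57, 2.57, 3.14, 3.14, 3.14, 3.14].

## Interface

Orientations are given as a unit quaternion [x, y, z, w].
In Python, from bench import monitor, cams, arm gives the robot as it stands.
- The arm moves only by the tool send_rows, never from a script. Its argument "series" is a list of rows, each an object with "travel": the shift along the tool's x, y, z in mm, a list of three; "yaw": the turn about the tool's z in degrees. A call has 1 to 12 rows; each row is the pose to reach, as a shift and turn from the pose commanded when the call began, along the tool's axes at that moment; what a row does not reach only later rows make up. A row lasts 1/10 s, in which the tool goes at most 50 mm and 8.59 degrees, less where a joint would pass 70% of its speed; a pose out of reach is approached as far as the arm can. A call with a gripper value outside its range is refused whole. "hand" is the finger opening in mm, from 0 to 85.4, set as the call begins (left out, the last holds). The fingers move at their own pace and stop on an object; "newtons" is the grip in N (left out, the last holds). Time passes only in rows, so rows that repeat a pose let the fingers close. It gives the time, the measured TCP pose, the force, the opening and the grip force at its end, in the units of the state.
- monitor.state(): the state, without advancing time (a new reading comes with each control period).
- cams.read_camera(name): name is "side" or "top"; returns the picture (384x512x3 uint8, blue, green, red); there is no depth.
- cams.get_calibration(name): a dict with "intrinsics" (3x3 intrinsics, pixels), "camera_from_world" (4x4, takes a point from world to camera coordinates). Camera axes: x right, y up, looking along -z (the intrinsics and any distortion apply to the point x, -y, -z); pixel columns grow to the right and rows downward; lengths in m; the calibration is good to about 2 mm. A picture is of the moment at which its call begins. get_calibration takes no time and is no camera call.
- arm.job_done(): hands the job in; it is judged then, once.
The state is a dict: "time": time; "q": joint angles; "qvel": joint speeds; "joint_efforts": joint torques, N m; "eef_pos": TCP position; "eef_rot": TCP orientation; "force": force on the tool from outside, world axes, zero at the start; "moment": the same for the moment, N m; "finger_gap": finger opening in m; "grip_force": force on a finger pad.
Only numpy, scipy, OpenCV 4.12 (cv2) and the standard library are available. Lean on these libraries where they do the work, as an engineer would, in place of code of your own. Each camera call takes 0.05 s, during which the arm holds its last target. There are 200 camera calls.

## Working session

There is one attempt and no reset: what is moved stays moved. The work goes in short steps, Python scripts to look and compute and a tool call to move; the robot and the scene stay as the last step left them, time stands still between calls to the robot, and variables do not carry over. Pictures are saved under pics/ and viewed, at most 10 in all, crops included, and the job is handed in when it is done.

Besides the shell and the picture viewer there is one more tool, called after ">>>" in YAML: its name, and indented under it one key for each argument. send_rows: Moves the arm, as the interface text tells. Its arguments: {"type":"object","properties":{"series":{"type":"array"},"hand":{"type":"number"},"newtons":{"type":"number"}},"required":["series"]}

```bash
mkdir -p pics; ls; python3 - <<'E'
from bench import monitor,cams,arm
import cv2,numpy as np
np.set_printoptions(precision=4,suppress=True)
for n in("side","top"):
    cv2.imwrite(f"pics/{n}0.png",cams.read_camera(n)); c=cams.get_calibration(n); print(n,c)
s=monitor.state();print(s,arm.tip_extent)
E
```

```text
pics
side {'intrinsics': array([[353.6293,   0.    , 252.602 ],
       [  0.    , 353.6293, 195.8942],
       [  0.    ,   0.    ,   1.    ]]), 'camera_from_world': array([[ 0.992 , -0.1261, -0.0015, -0.5758],
       [ 0.0792,  0.6138,  0.7854, -0.0957],
       [-0.0981, -0.7793,  0.6189, -1.2291],
       [ 0.    ,  0.    ,  0.    ,  1.    ]])}
top {'intrinsics': array([[371.3562,   0.    , 253.2649],
       [  0.    , 371.3562, 186.7137],
       [  0.    ,   0.    ,   1.    ]]), 'camera_from_world': array([[-0.0194, -0.9998, -0.0004, -0.0275],
       [ 0.9974, -0.0194,  0.0695, -0.5473],
       [-0.0695,  0.001 ,  0.9976, -1.1842],
       [ 0.    ,  0.    ,  0.    ,  1.    ]])}
{'time': 0.1, 'q': array([-1.0024,  0.2557,  0.1072, -0.0004, -1.4239, -0.2846]), 'qvel': array([-0.0004, -0.003 ,  0.0032,  0.0011, -0.0002,  0.0016]), 'joint_efforts': array([ -0.002 , -38.7603,  23.8474,   5.378 ,  -0.0038,  -0.    ]), 'eef_pos': array([ 0.154 , -0.5276,  0.2475]), 'eef_rot': array([-0.1414,  0.99  ,  0.0008, -0.0002]), 'force': array([ 0.4399, -0.4237,  0.6374]), 'moment': array([ 0.0711, -0.0784,  0.0197]), 'grip_force': 0.0, 'finger_gap': 0.08515080324993625} 0.017
```

View pics/top0.png

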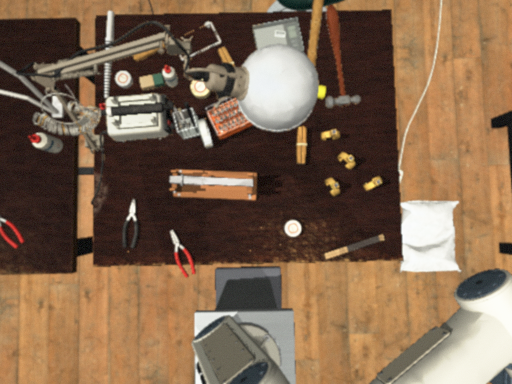

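View pics/side0.png

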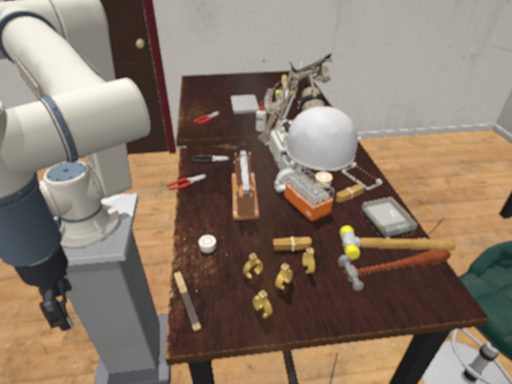

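The top picture shows the stand at (213,184), the tin at (293,228), the ring clamp at (301,145) and the black pliers at (130,223). There are four brass cuffs, at (330,134), (347,159), (333,185) and (374,183). (333,185) looks nearest the base. In the side view the cuffs are at (252,265), (285,276), (308,260) and (262,303).

```bash
cat > h.py <<'E'
import cv2,numpy as np
from bench import monitor,cams,arm
np.set_printoptions(precision=4,suppress=True)
CAL={n:cams.get_calibration(n) for n in("side","top")}
def proj(n,p):
    c=CAL[n];q=c["camera_from_world"]@np.r_[p,1];v=c["intrinsics"]@[q[0],-q[1],-q[2]];return v[:2]/v[2]
def ray(n,uv):
    c=CAL[n];T=c["camera_from_world"];R=T[:3,:3];d=np.linalg.inv(c["intrinsics"])@[uv[0],uv[1],1]
    return -R.T@T[:3,3],R.T@[d[0],-d[1],-d[2]]
def onz(n,uv,z):
    o,d=ray(n,uv);return o+d*(z-o[2])/d[2]
def tri(a,b):
    o1,d1=ray("top",a);o2,d2=ray("side",b)
    t=np.linalg.lstsq(np.c_[d1,-d2],o2-o1,rcond=None)[0];p,q=o1+d1*t[0],o2+d2*t[1]
    return (p+q)/2,np.linalg.norm(p-q)
E
python3 - <<'E'
from h import *
t=cv2.imread("pics/top0.png");s=cv2.imread("pics/side0.png")
for n,im in(("top",t),("side",s)):
    hsv=cv2.cvtColor(im,cv2.COLOR_BGR2HSV)
    m=cv2.inRange(hsv,(15,90,80),(32,255,255))
    k,l,st,c=cv2.connectedComponentsWithStats(m)
    for i in range(1,k):
        if st[i,4]>40: 
            p=onz(n,c[i],.05); print(n,c[i],st[i],p,np.hypot(p[0],p[1]))
a=cv2.resize(t[120:210,310:400],(560,560),interpolation=cv2.INTER_CUBIC)
b=cv2.resize(s[235:325,235:325],(560,560),interpolation=cv2.INTER_CUBIC)
cv2.imwrite("pics/c1.png",cv2.resize(np.hstack([a,b]),(800,400)))
a=cv2.resize(t[155:215,160:270],(770,420),interpolation=cv2.INTER_CUBIC)
cv2.imwrite("pics/c2.png",a)
E
```

```text
top [129.2945   7.7508] [   0    0  276   30 3491] [1.1383 0.3554 0.05  ] 1.19246863542948
top [314.4475  29.492 ] [307   0  17  66 628] [ 1.0531 -0.247   0.05  ] 1.081686838390259
top [405.9079  44.35  ] [ 332    0  108  146 4671] [ 0.9976 -0.5419  0.05  ] 1.1352680342056196
top [405.7484 238.0638] [  224     0   288   384 28654] [ 0.3744 -0.5116  0.05  ] 0.6339248413684467
top [87.32 43.44] [80 39 16 10 50] [1.0208 0.4911 0.05  ] 1.13281066656864
top [225.1341  55.7263] [218  46  18  21 179] [0.9711 0.0447 0.05  ] 0.9721455004770316
top [144.1273  54.0303] [132  48  28  13 165] [0.9819 0.3068 0.05  ] 1.0287010211906553
top [147.0068  81.8562] [139  74  16  16 146] [0.8896 0.2974 0.05  ] 0.9379788087557663
top [321.408  91.368] [317  84  10  16 125] [ 0.8474 -0.263   0.05  ] 0.8872510903212191
top [485.7442 104.5814] [480  94  12  22  86] [ 0.7939 -0.7882  0.05  ] 1.1187106520697438
top [300.9572 144.5829] [296 126  12  38 374] [ 0.6759 -0.1924  0.05  ] 0.7027704420323445
top [329.6024 134.2651] [320 128  20  13 166] [ 0.7074 -0.2847  0.05  ] 0.7624823707572941
top [ 86.3315 158.762
[... 2135 characters left out ...]
] [ 0.5515 -0.4339  0.05  ] 0.7017093148222395
side [196.1429 326.7619] [191 322  10  10  63] [ 0.3809 -0.4777  0.05  ] 0.6109559807288057
side [477.092  334.0307] [466 326  22  18 163] [ 1.0485 -0.5825  0.05  ] 1.1994476236199958
side [465.7622 339.6324] [456 329  24  21 185] [ 1.0131 -0.5924  0.05  ] 1.1735840486551528
side [351.1908 360.9594] [ 291  334  122   50 4455] [ 0.7271 -0.6074  0.05  ] 0.9473618654583515
side [250.9584 369.0639] [ 212  351   77   33 2113] [ 0.501  -0.5968  0.05  ] 0.7792036446725508
side [505.2135 362.474 ] [497 351  15  27 192] [ 1.0683 -0.6545  0.05  ] 1.2528081981951769
side [180.3733 374.2213] [170 363  23  21 375] [ 0.3465 -0.5884  0.05  ] 0.6827970839379236
```

View pics/c1.png

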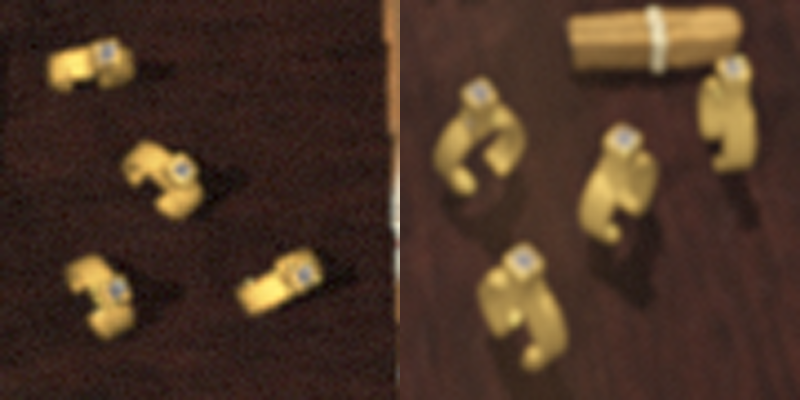

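View pics/c2.png

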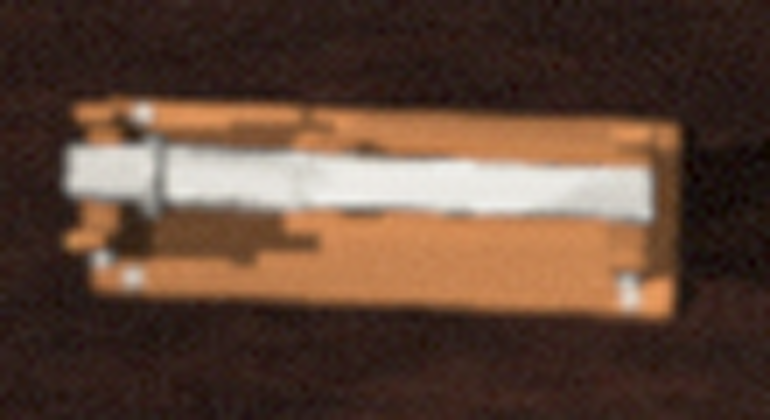

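The close crop shows the chosen cuff, at (333,185) in top and (252,265) in side. Its block's grey top is at about top (336.5,185) and side (253,256), and its strip runs about 26° from the image's vertical. In the second crop the flange is the dark line at crop x=152, at the stand's left (world +y) end, and the bar sits well off the middle. Next I'll measure both more finely.

```bash
python3 - <<'E'
from h import *
t=cv2.imread("pics/top0.png");s=cv2.imread("pics/side0.png")
def blocktop(im,x0,y0,w=24):
    c=im[y0:y0+w,x0:x0+w].astype(float)
    h=cv2.cvtColor(im,cv2.COLOR_BGR2HSV)[y0:y0+w,x0:x0+w]
    k=((h[...,1]<95)&(h[...,2]>110)).astype(np.uint8)
    n,l,st,ce=cv2.connectedComponentsWithStats(k); i=1+np.argmax(st[1:,4]); print(st[i]);return ce[i]+[x0,y0]
a=blocktop(t,323,174);b=blocktop(s,240,245)
print(a,b,tri(a,b),"onz",onz("top",a,.0785),onz("side",b,.0785))
h=cv2.cvtColor(t,cv2.COLOR_BGR2HSV)[170:202,318:346]
m=cv2.resize(cv2.inRange(h,(12,80,70),(34,255,255)),None,fx=8,fy=8,interpolation=cv2.INTER_CUBIC)
m=(m>127).astype(np.uint8);cn=max(cv2.findContours(m,0,1)[0],key=cv2.contourArea)
r=cv2.minAreaRect(cn);bx=cv2.boxPoints(r)/8+[318,170]
P=np.array([onz("top",p,.026) for p in bx]);print("box",r[1],P[:,:2])
for i in range(2):
    d=P[i+1]-P[i];print(np.linalg.norm(d),np.degrees(np.arctan2(d[1],d[0])))
# stand bar: bright low-sat columns
h=cv2.cvtColor(t,cv2.COLOR_BGR2HSV)
g=t.astype(float);
o=[]
for u in range(172,252,4):
    sat=h[165:205,u,1].astype(float);val=t[165:205,u,0].astype(float) # blue: bar bright, wood dark
    i=int(np.argmax(val));th=val.max()/2+30
    def cross(step):
        j=i
        while val[j]>th:j+=step
        return 165+j-step*(th-val[j])/(val[j-step]-val[j])
    up,dn=cross(-1),cross(1);U=onz("top",(u,up),.125);D=onz("top",(u,dn),.125)
    print(u,round(up,2),round(dn,2),"w",round((U-D)[0]*1e3,1),((U+D)/2)[:2])
# base
m=cv2.inRange(h[160:215,160:270],(3,90,90),(16,255,255));cn=max(cv2.findContours(m,0,1)[0],key=cv2.contourArea)
bx=cv2.boxPoints(cv2.minAreaRect(cn))+[160,160];print(bx,np.array([onz("top",p,.016) for p in bx])[:,:2])
E
```

```text
[12  9  4  4 12]
[11  8  4  5 14]
[336.0833 184.3333] [252.3571 255.2143] (array([ 0.5437, -0.2926,  0.0814]), np.float64(0.002061271577559809)) onz [ 0.5449 -0.2933  0.0785] [ 0.543  -0.2901  0.0785]
box (160.5496826171875, 103.30633544921875) [[ 0.5627 -0.263 ]
 [ 0.5807 -0.3009]
 [ 0.5221 -0.3277]
 [ 0.5043 -0.29  ]]
0.04193430562461131 -64.61168770692532
0.06442756430176712 -155.3576930571677
172 175.44 182.38 w 20.6 [0.5671 0.2019]
176 175.28 182.63 w 21.9 [0.5667 0.1901]
180 175.19 182.97 w 23.1 [0.5661 0.1782]
184 175.54 183.28 w 23.0 [0.5649 0.1664]
188 175.9 183.35 w 22.1 [0.5641 0.1546]
192 176.26 183.43 w 21.3 [0.5632 0.1427]
196 176.39 184.03 w 22.7 [0.5619 0.1309]
200 176.32 184.5 w 24.3 [0.5611 0.1191]
204 176.41 184.3 w 23.4 [0.561  0.1073]
208 176.67 184.22 w 22.4 [0.5605 0.0954]
212 177.18 184.19 w 20.8 [0.5596 0.0836]
216 177.31 184.27 w 20.7 [0.559  0.0718]
220 177.39 184.58 w 21.3 [0.5582 0.06  ]
224 177.24 184.8 w 22.4 [0.5579 0.0481]
228 177.47 185.31 w 23.2 [0.5565 0.0363]
232 177.58 185.26 w 22.8 [0.5562 0.0245]
236 178.06 184.97 w 20.5 [0.5557 0.0127]
240 178.27 184.85 w 19.5 [0.5553 0.0009]
244 178.22 185.36 w 21.2 [ 0.5544 -0.0109]
248 178.2 185.79 w 22.5 [ 0.5536 -0.0228]
[[172.8328 196.6231]
 [174.1564 167.9457]
 [257.2102 171.7789]
 [255.8866 200.4563]] [[ 0.5198  0.2232]
 [ 0.6132  0.2185]
 [ 0.5954 -0.0519]
 [ 0.5021 -0.0458]]
```

Measured: block at (0.544,-0.292), cuff x at about 25°; the triangulated top is 81 mm up against 79 given, so it fits. The bar runs through (0.560,0.086) with direction (0.062,0.998). I'll go above the block.

>>> send_rows:
  series:
    - {"travel": [-30, 8, 4], "yaw": -8.2}
    - {"travel": [-66, 18, 8], "yaw": -16.4}
    - {"travel": [-104, 28, 12], "yaw": -24.6}
    - {"travel": [-142, 38, 16], "yaw": -32.9}
    - {"travel": [-180, 48, 20], "yaw": -41.1}
    - {"travel": [-218, 58, 24], "yaw": -49.3}
    - {"travel": [-256, 68, 28], "yaw": -57.5}
    - {"travel": [-294, 78, 32], "yaw": -65.8}
    - {"travel": [-332, 88, 36], "yaw": -74}
    - {"travel": [-370, 98, 40], "yaw": -82.2}
    - {"travel": [-410, 108, 45], "yaw": -90.5}
    - {"travel": [-440, 117, 50], "yaw": -98.7}
  hand: 45

```text
time: 1.3
eef_pos: [0.5452, -0.2909, 0.1973]
eef_rot: [0.845, -0.535, -0.001, -0.0]
force: [-0.0, -0.8, 0.2]
finger_gap: 0.0448
grip_force: 0.0
```

>>> send_rows:
  series:
    - {"travel": [0, 0, 0], "yaw": 0}
    - {"travel": [0, 0, 0], "yaw": 0}
    - {"travel": [0, 0, 0], "yaw": 0}

```text
time: 1.6
eef_pos: [0.5431, -0.2928, 0.1983]
eef_rot: [0.843, -0.538, -0.0, 0.0]
force: [0.6, 0.6, 0.6]
finger_gap: 0.0448
grip_force: 0.0
```

```bash
cat >> h.py <<'E'
def st():
    s=monitor.state();x,y,z,w=s["eef_rot"]
    ang=np.degrees(np.arctan2(1-2*(x*x+z*z),2*(x*y-z*w)))
    print("t",s["time"],"p",s["eef_pos"],"tooly",ang,"gap",s["finger_gap"],"F",s["force"],"M",s["moment"],"g",s["grip_force"],"q",s["q"]);return s
def need(s,world,ang=None):
    from scipy.spatial.transform import Rotation as R
    r=R.from_quat(s["eef_rot"]);print("travel mm",r.inv().apply(np.array(world)-s["eef_pos"])*1e3)
    return r
E
python3 - <<'E'
from h import *
s=st();need(s,[.5437,-.292,.0735])
t=cams.read_camera("top");d=cams.read_camera("side");cv2.imwrite("pics/t1.png",t)
P=proj("side",[.5437,-.292,.1]).astype(int);Q=proj("top",[.5437,-.292,.1]).astype(int)
a=cv2.resize(d[P[1]-35:P[1]+35,P[0]-35:P[0]+35],(400,400),interpolation=2);b=cv2.resize(t[Q[1]-35:Q[1]+35,Q[0]-35:Q[0]+35],(400,400),interpolation=2)
cv2.imwrite("pics/c3.png",np.hstack([a,b]));print(P,Q)
E
```

```text
t 1.6 p [ 0.5431 -0.2928  0.1983] tooly -155.1162348213392 gap 0.044810015837922865 F [0.6123 0.5513 0.5654] M [0.0194 0.0341 0.0181] g 0.0 q [-0.2415  0.4056  0.1963  0.0002 -1.3618  0.6758]
travel mm [ -0.5058  -0.93   124.7831]
[252 250] [337 184]
```

View pics/c3.png

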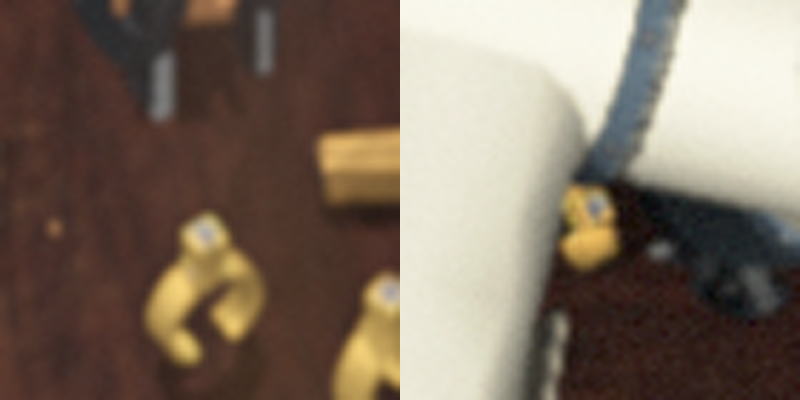

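The side crop shows the open pads, tips at about crop (163,115) and (263,72), directly above the chosen cuff's block at (206,232). I'll go down to just over the block and compare pads with block there.

>>> send_rows:
  series:
    - {"travel": [0, 0, 20], "yaw": 0}
    - {"travel": [0, 0, 45], "yaw": 0}
    - {"travel": [-0.5, -0.5, 70], "yaw": 0}
    - {"travel": [-0.5, -0.5, 88], "yaw": 0}
    - {"travel": [-0.5, -0.5, 88], "yaw": 0}
    - {"travel": [-0.5, -0.5, 88], "yaw": 0}

```text
time: 2.3
eef_pos: [0.5437, -0.2925, 0.1112]
eef_rot: [0.843, -0.538, 0.0, 0.0]
force: [1.0, 0.2, 1.0]
finger_gap: 0.045
grip_force: 0.0
```

```bash
python3 - <<'E'
from h import *
s=st();need(s,[.5437,-.292,.0735])
d=cams.read_camera("side")
cv2.imwrite("pics/c4.png",cv2.resize(d[215:285,217:287],(560,560),interpolation=2))
from scipy.spatial.transform import Rotation as R
r=R.from_quat(s["eef_rot"])
for y in(-.0224,0,.0224):
  print([proj("side",s["eef_pos"]+r.apply([0,y,z])) for z in (0.0,.012,.017)])
E
```

```text
t 2.3 p [ 0.5437 -0.2925  0.1112] tooly -155.081676939867 gap 0.044980393070268694 F [1.0419 0.157  1.0359] M [ 0.0576 -0.0246  0.0013] g 0.0 q [-0.2404  0.4569  0.0481  0.0006 -1.1614  0.6751]
travel mm [-0.4913 -0.161  37.6711]
[array([259.4529, 244.724 ]), array([259.411 , 247.6892]), array([259.3937, 248.9118])]
[array([252.7145, 247.8437]), array([252.7226, 250.8135]), array([252.7259, 252.0379])]
[array([245.8471, 251.0231]), array([245.9071, 253.9971]), array([245.9318, 255.2231])]
```

View pics/c4.png

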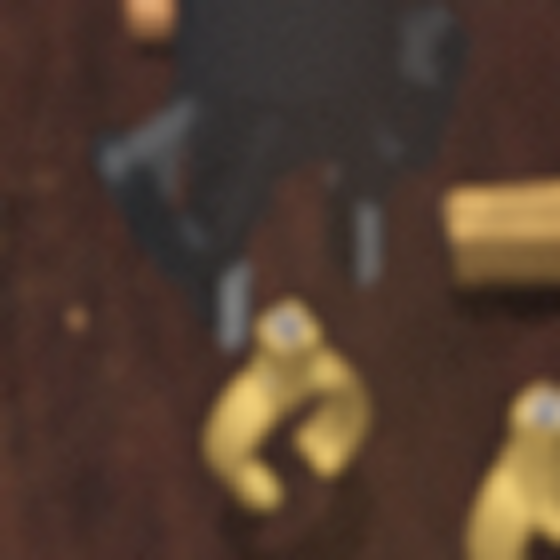

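The pads straddle the block: pad mid at pixel (254.5,254), which is where it should be allowing for the 11 mm pad half width, and block top at (252.7,255.6). I'll go down and close.

>>> send_rows:
  series:
    - {"travel": [-0.5, 0, 15], "yaw": 0}
    - {"travel": [-0.5, 0, 29], "yaw": 0}
    - {"travel": [-0.5, 0, 37], "yaw": 0}
    - {"travel": [-0.5, 0, 37], "yaw": 0}
    - {"travel": [-0.5, 0, 37], "yaw": 0}

```text
time: 2.85
eef_pos: [0.5442, -0.2917, 0.0744]
eef_rot: [0.843, -0.538, 0.001, -0.0]
force: [0.1, -0.3, 0.1]
finger_gap: 0.0449
grip_force: 0.0
```

>>> send_rows:
  series:
    - {"travel": [0, 0, 0], "yaw": 0}
    - {"travel": [0, 0, 0], "yaw": 0}
    - {"travel": [0, 0, 0], "yaw": 0}
    - {"travel": [0, 0, 0], "yaw": 0}
    - {"travel": [0, 0, 0], "yaw": 0}
    - {"travel": [0, 0, 0], "yaw": 0}
    - {"travel": [0, 0, 0], "yaw": 0}
    - {"travel": [0, 0, 0], "yaw": 0}
  hand: 10
  newtons: 50

```text
time: 3.65
eef_pos: [0.5443, -0.2916, 0.0742]
eef_rot: [0.843, -0.537, 0.001, -0.0]
force: [0.6, 1.2, 5.3]
finger_gap: 0.0148
grip_force: 50.4
```

>>> send_rows:
  series:
    - {"travel": [0, 0, -10], "yaw": 0}
    - {"travel": [0, 0, -35], "yaw": 0}
    - {"travel": [0, 0, -70], "yaw": 0}
    - {"travel": [0, 0, -105], "yaw": 0}
    - {"travel": [0, 0, -140], "yaw": 0}
    - {"travel": [0, 0, -160], "yaw": 0}
    - {"travel": [0, 0, -160], "yaw": 0}

```text
time: 4.35
eef_pos: [0.5447, -0.292, 0.2372]
eef_rot: [0.843, -0.538, 0.003, -0.001]
force: [-0.5, -0.5, -1.9]
finger_gap: 0.0151
grip_force: 49.6
```

>>> send_rows:
  series:
    - {"travel": [-15, -7, 0], "yaw": 1.4}
    - {"travel": [-45, -23, 0], "yaw": 4.3}
    - {"travel": [-75, -38, 0], "yaw": 7.1}
    - {"travel": [-105, -54, 0], "yaw": 10}
    - {"travel": [-135, -69, 0], "yaw": 13}
    - {"travel": [-165, -84, 0], "yaw": 16}
    - {"travel": [-195, -100, 0], "yaw": 19}
    - {"travel": [-225, -115, 0], "yaw": 21.5}
    - {"travel": [-255, -130, 0], "yaw": 24.5}
    - {"travel": [-280, -143, 0], "yaw": 27}
    - {"travel": [-296, -151.5, 0], "yaw": 28.4}
    - {"travel": [-296, -151.5, 0], "yaw": 28.4}

```text
time: 5.55
eef_pos: [0.5554, 0.043, 0.232]
eef_rot: [-0.686, 0.727, 0.001, -0.001]
force: [-0.4, -0.3, -0.6]
finger_gap: 0.0147
grip_force: 49.6
```

```bash
python3 - <<'E'
from h import *
s=st()
d=cams.read_camera("side");t=cams.read_camera("top");cv2.imwrite("pics/s2.png",d);cv2.imwrite("pics/t2.png",t)
a=cv2.resize(d[140:230,200:300],(444,400),interpolation=2);b=cv2.resize(t[150:220,160:260],(356,249),interpolation=2)
o=np.zeros((400,800,3),np.uint8);o[:,:444]=a;o[:249,444:]=b
cv2.imwrite("pics/c5.png",o)
print(proj("side",s["eef_pos"]-[0,0,.0742]),proj("side",s["eef_pos"]-[0,0,.0486]))
E
```

```text
t 5.55 p [0.5554 0.043  0.232 ] tooly 176.6820171312889 gap 0.014718261897735398 F [-0.3652 -0.2803 -0.58  ] M [0.0027 0.0147 0.0613] g 49.60745394229889 q [ 0.3574  0.2761  0.0955 -0.0011 -1.3928 -0.4152]
[243.7514 167.2865] [243.6234 161.002 ]
```

View pics/c5.png

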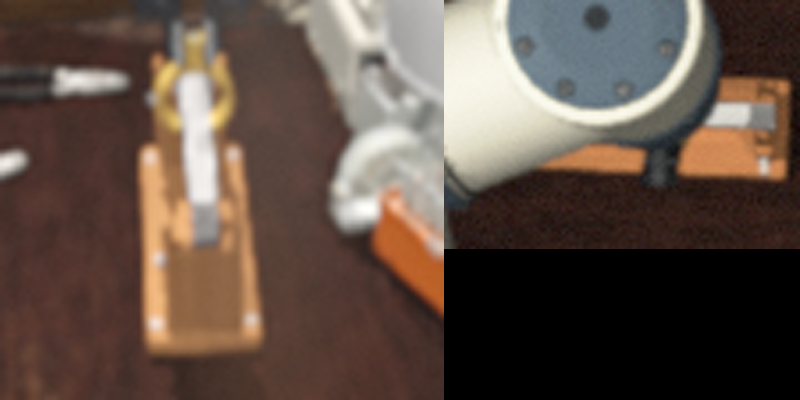

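The cuff hangs level in the grip, at side crop (193,95), with the grey bar seen running from (193,80) to (205,240) behind and below it. I'll measure bar centre against cuff centre in this same view.

```bash
python3 - <<'E'
from h import *
d=cv2.imread("pics/s2.png");h=cv2.cvtColor(d,cv2.COLOR_BGR2HSV)
print("cam",ray("side",(250,190))[0])
o=[]
for v in range(166,186,2):
    r=d[v,232:262,0].astype(float)
    i=int(np.argmax(r));th=(r.max()+60)/2
    def cr(sx):
        j=i
        while r[j]>th:j+=sx
        return 232+j-sx*(th-r[j])/(r[j-sx]-r[j])
    a,b=cr(-1),cr(1);A,B=onz("side",(a,v),.125),onz("side",(b,v),.125)
    o.append(((A+B)/2)[:2]);print(v,round(a,2),round(b,2),"w",round((B-A)[0]*1e3,1),o[-1])
o=np.array(o);f=np.polyfit(o[:,1],o[:,0],1);print("bar slope,x@y=.041",f,np.polyval(f,.041))
# cuff extents per row
m=cv2.inRange(h,(17,100,70),(34,255,255))[140:180,225:262]
for v in range(12,32):
    c=np.flatnonzero(m[v]); 
    if len(c): print(v+140,c.min()+225,c.max()+225,(c.min()+c.max())/2+225)
for z in(.0486,.0742): print([proj("side",[x,.043-.009,.232-z]) for x in(.5554-.029,.5554,.5554+.029)])
E
```

```text
cam [ 0.4582 -0.9717  0.835 ]
166 239.82 247.93 w 29.2 [0.5614 0.1004]
168 240.29 247.64 w 26.3 [0.5603 0.0874]
170 240.73 247.35 w 23.5 [0.5592 0.0746]
172 240.7 247.71 w 24.7 [0.5585 0.0619]
174 240.71 248.24 w 26.3 [0.5581 0.0494]
176 240.91 248.48 w 26.2 [0.5575 0.0371]
178 241.07 248.45 w 25.4 [0.5564 0.0251]
180 241.42 248.44 w 24.0 [0.5557 0.0132]
182 241.64 248.64 w 23.7 [0.5551 0.0015]
184 241.7 248.7 w 23.5 [ 0.5541 -0.01  ]
bar slope,x@y=.041 [0.0626 0.5549] 0.5574373614253775
152 242 245 243.5
153 242 245 243.5
154 237 249 243.0
155 236 250 243.0
156 235 251 243.0
157 235 251 243.0
158 235 251 243.0
159 234 252 243.0
160 235 252 243.5
161 236 252 244.0
162 236 252 244.0
163 235 252 243.5
164 235 252 243.5
165 235 251 243.0
166 236 251 243.5
167 236 250 243.0
168 237 249 243.0
169 238 239 238.5
[array([235.3708, 163.0188]), array([243.9142, 162.418 ]), array([252.4171, 161.82  ])]
[array([235.6079, 169.3283]), array([244.0391, 168.7205]), array([252.4309, 168.1155])]
```

Top and side views agree: the bar is at x = 0.557 for y = 0.041, slope 3.5°. The TCP is about 2.5 mm short of it, so I'll shift and go down to just above, then feel.

>>> send_rows:
  series:
    - {"travel": [0, -2.5, 8], "yaw": 0.2}
    - {"travel": [0, -2.5, 18], "yaw": 0.2}
    - {"travel": [0, -2.5, 26], "yaw": 0.2}
    - {"travel": [0, -2.5, 29], "yaw": 0.2}
    - {"travel": [0, -2.5, 29], "yaw": 0.2}
    - {"travel": [0, -2.5, 29], "yaw": 0.2}

```text
time: 6.25
eef_pos: [0.5588, 0.0406, 0.2045]
eef_rot: [-0.684, 0.729, -0.0, 0.0]
force: [0.2, -1.0, -0.4]
finger_gap: 0.0151
grip_force: 49.6
```

>>> send_rows:
  series:
    - {"travel": [0, 0, 1], "yaw": 0}
    - {"travel": [0, 0, 2], "yaw": 0}
    - {"travel": [0, 0, 3], "yaw": 0}
    - {"travel": [0, 0, 4], "yaw": 0}
    - {"travel": [0, 0, 5], "yaw": 0}
    - {"travel": [0, 0, 6], "yaw": 0}
    - {"travel": [0, 0, 6], "yaw": 0}

```text
time: 6.95
eef_pos: [0.5585, 0.0408, 0.1981]
eef_rot: [-0.684, 0.729, 0.0, -0.0]
force: [-0.7, 0.8, -1.1]
finger_gap: 0.015
grip_force: 49.6
```

```bash
python3 -c "
from h import *
s=st()"
```

```text
t 6.95 p [0.5585 0.0408 0.1981] tooly 176.3612385453775 gap 0.014986040040914054 F [-0.6628  0.804  -1.0717] M [0.04   0.0506 0.0188] g 49.60564613342285 q [ 0.3522  0.2946  0.034  -0.0001 -1.3105 -0.4157]
```

>>> send_rows:
  series:
    - {"travel": [0, 0, 1], "yaw": 0}
    - {"travel": [0, 0, 2], "yaw": 0}
    - {"travel": [0, 0, 3], "yaw": 0}
    - {"travel": [0, 0, 4], "yaw": 0}
    - {"travel": [0, 0, 4], "yaw": 0}

```text
time: 7.45
eef_pos: [0.5585, 0.0408, 0.1941]
eef_rot: [-0.684, 0.729, 0.0, -0.0]
force: [-0.8, -0.6, -1.0]
finger_gap: 0.015
grip_force: 49.6
```

```bash
python3 -c "
from h import *
s=st()"
```

```text
t 7.45 p [0.5585 0.0408 0.1941] tooly 176.3587383740942 gap 0.014983622909384094 F [-0.8162 -0.5553 -1.0013] M [-0.0022 -0.0292 -0.0301] g 49.60618078708649 q [ 0.3521  0.2966  0.0264 -0.0001 -1.3009 -0.4157]
```

No contact with the lips 5 mm below the bar's top: the bar is entering the gap. I'll carry on down.

>>> send_rows:
  series:
    - {"travel": [0, 0, 1], "yaw": 0}
    - {"travel": [0, 0, 2.5], "yaw": 0}
    - {"travel": [0, 0, 4], "yaw": 0}
    - {"travel": [0, 0, 6], "yaw": 0}
    - {"travel": [0, 0, 8], "yaw": 0}
    - {"travel": [0, 0, 10], "yaw": 0}
    - {"travel": [0, 0, 12], "yaw": 0}
    - {"travel": [0, 0, 12], "yaw": 0}

```text
time: 8.25
eef_pos: [0.5584, 0.0408, 0.1819]
eef_rot: [-0.684, 0.729, 0.0, -0.0]
force: [0.2, -0.7, -0.5]
finger_gap: 0.0149
grip_force: 49.6
```

```bash
python3 - <<'E'
from h import *
s=st()
d=cams.read_camera("side");cv2.imwrite("pics/c6.png",cv2.resize(d[150:200,215:275],(720,600),interpolation=2))
E
```

```text
t 8.25 p [0.5584 0.0408 0.1819] tooly 176.35977594132476 gap 0.014925636935713941 F [ 0.2086 -0.7023 -0.4825] M [ 0.0136 -0.0474 -0.0226] g 49.60591793060303 q [ 0.3522  0.3032  0.004  -0.0001 -1.2722 -0.4157]
```

View pics/c6.png

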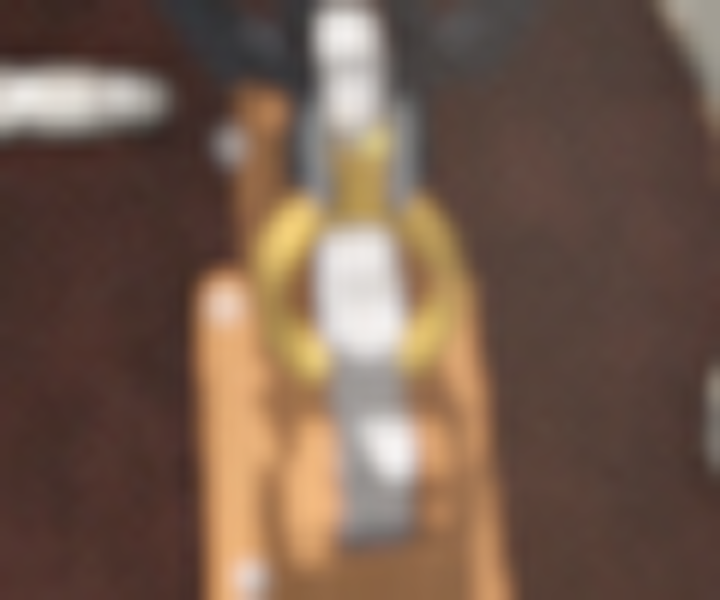

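The picture shows the bar at (365,300) passing between the lips at (315,370) and (420,350), with no force. I'll go down to about 2 mm above rest.

>>> send_rows:
  series:
    - {"travel": [0, 0, 2], "yaw": 0}
    - {"travel": [0, 0, 5], "yaw": 0}
    - {"travel": [0, 0, 8], "yaw": 0}
    - {"travel": [0, 0, 12], "yaw": 0}
    - {"travel": [0, 0, 16], "yaw": 0}
    - {"travel": [0, 0, 20], "yaw": 0}
    - {"travel": [0, 0, 24], "yaw": 0}
    - {"travel": [0, 0, 27], "yaw": 0}
    - {"travel": [0, 0, 28], "yaw": 0}
    - {"travel": [0, 0, 28], "yaw": 0}

```text
time: 9.3
eef_pos: [0.5586, 0.0408, 0.1541]
eef_rot: [-0.684, 0.729, 0.0, -0.0]
force: [0.0, 0.5, -0.6]
finger_gap: 0.0146
grip_force: 49.6
```

```bash
python3 -c "
from h import *
s=st()
need(s,[.5584+.0617*.113,.0408+.113,.1538])"
```

```text
t 9.3 p [0.5586 0.0408 0.1541] tooly 176.36070585291546 gap 0.014582929196374841 F [ 0.0357  0.5382 -0.6329] M [-0.0551 -0.0036 -0.0079] g 49.606053829193115 q [ 0.3522  0.3206 -0.0446  0.0001 -1.2059 -0.4157]
travel mm [-113.2496    0.4002    0.3301]
```

>>> send_rows:
  series:
    - {"travel": [-5, 0, 0], "yaw": 0}
    - {"travel": [-15, 0, 0], "yaw": 0}
    - {"travel": [-27, 0, 0], "yaw": 0}
    - {"travel": [-40, 0, 0], "yaw": 0}
    - {"travel": [-53, 0, 0], "yaw": 0}
    - {"travel": [-66, 0, 0], "yaw": 0}
    - {"travel": [-79, 0, 0], "yaw": 0}
    - {"travel": [-90, 0, 0], "yaw": 0}
    - {"travel": [-100, 0, 0], "yaw": 0}
    - {"travel": [-107, 0, 0], "yaw": 0}
    - {"travel": [-110, 0, 0], "yaw": 0}
    - {"travel": [-110, 0, 0], "yaw": 0}

```text
time: 10.5
eef_pos: [0.5656, 0.1508, 0.1542]
eef_rot: [-0.684, 0.729, 0.0, -0.0]
force: [-0.6, 0.5, -0.1]
finger_gap: 0.0149
grip_force: 49.6
```

>>> send_rows:
  series:
    - {"travel": [-1, 0, 0], "yaw": 0}
    - {"travel": [-2, 0, 0], "yaw": 0}
    - {"travel": [-3, 0, 0], "yaw": 0}
    - {"travel": [-4, 0, 0], "yaw": 0}
    - {"travel": [-5, 0, 0], "yaw": 0}
    - {"travel": [-6, 0, 0], "yaw": 0}
    - {"travel": [-6, 0, 0], "yaw": 0}

```text
time: 11.2
eef_pos: [0.566, 0.1567, 0.1543]
eef_rot: [-0.684, 0.729, 0.0, -0.0]
force: [-0.3, -0.9, 0.0]
finger_gap: 0.0147
grip_force: 49.6
```

>>> send_rows:
  series:
    - {"travel": [-0.7, 0, 0], "yaw": 0}
    - {"travel": [-1.4, 0, 0], "yaw": 0}
    - {"travel": [-2, 0, 0], "yaw": 0}
    - {"travel": [-2, 0, 0], "yaw": 0}

```text
time: 11.6
eef_pos: [0.5661, 0.1586, 0.1543]
eef_rot: [-0.684, 0.729, -0.0, 0.0]
force: [-0.2, 0.0, -0.7]
finger_gap: 0.0148
grip_force: 49.6
```

>>> send_rows:
  series:
    - {"travel": [-0.5, 0, 0], "yaw": 0}
    - {"travel": [-1, 0, 0], "yaw": 0}
    - {"travel": [-1, 0, 0], "yaw": 0}

```text
time: 11.9
eef_pos: [0.5662, 0.1596, 0.1543]
eef_rot: [-0.684, 0.729, 0.0, 0.0]
force: [0.0, 0.3, -1.5]
finger_gap: 0.0151
grip_force: 49.6
```

>>> send_rows:
  series:
    - {"travel": [-0.5, 0, 0], "yaw": 0}
    - {"travel": [-1, 0, 0], "yaw": 0}
    - {"travel": [-1, 0, 0], "yaw": 0}

```text
time: 12.2
eef_pos: [0.5662, 0.1606, 0.1543]
eef_rot: [-0.684, 0.729, 0.0, -0.0]
force: [-0.5, 0.4, -1.2]
finger_gap: 0.015
grip_force: 49.6
```

>>> send_rows:
  series:
    - {"travel": [-0.5, 0, 0], "yaw": 0}
    - {"travel": [-1, 0, 0], "yaw": 0}
    - {"travel": [-1, 0, 0], "yaw": 0}

```text
time: 12.5
eef_pos: [0.5663, 0.1616, 0.1543]
eef_rot: [-0.684, 0.729, 0.0, -0.0]
force: [-0.3, 0.3, -1.1]
finger_gap: 0.015
grip_force: 49.6
```

>>> send_rows:
  series:
    - {"travel": [-0.5, 0, 0], "yaw": 0}
    - {"travel": [-1, 0, 0], "yaw": 0}
    - {"travel": [-1, 0, 0], "yaw": 0}

```text
time: 12.8
eef_pos: [0.5664, 0.1624, 0.1543]
eef_rot: [-0.684, 0.729, -0.0, -0.0]
force: [-0.2, -0.3, 0.7]
finger_gap: 0.0149
grip_force: 49.6
```

>>> send_rows:
  series:
    - {"travel": [-0.5, 0, 0], "yaw": 0}
    - {"travel": [-1, 0, 0], "yaw": 0}
    - {"travel": [-1, 0, 0], "yaw": 0}

```text
time: 13.1
eef_pos: [0.5664, 0.1626, 0.1543]
eef_rot: [-0.684, 0.729, -0.0, -0.001]
force: [-1.1, -5.6, -0.2]
finger_gap: 0.0145
grip_force: 49.6
```

Flange felt (5.6 N along y at y = 0.1626, 0.162 expected). I'll ease off and lower onto the sleeve.

>>> send_rows:
  series:
    - {"travel": [0.5, 0, 0], "yaw": 0}
    - {"travel": [0.5, 0, 0.7], "yaw": 0}
    - {"travel": [0.5, 0, 1.4], "yaw": 0}
    - {"travel": [0.5, 0, 2], "yaw": 0}
    - {"travel": [0.5, 0, 2.5], "yaw": 0}
    - {"travel": [0.5, 0, 2.5], "yaw": 0}

```text
time: 13.7
eef_pos: [0.5667, 0.1626, 0.1522]
eef_rot: [-0.684, 0.729, -0.001, 0.0]
force: [0.9, -5.4, 2.4]
finger_gap: 0.0149
grip_force: 49.9
```

>>> send_rows:
  series:
    - {"travel": [0, 0, 0.3], "yaw": 0}
    - {"travel": [0, 0, 0.6], "yaw": 0}
    - {"travel": [0, 0, 0.6], "yaw": 0}

```text
time: 14.0
eef_pos: [0.5667, 0.1626, 0.1517]
eef_rot: [-0.684, 0.729, -0.001, 0.0]
force: [-0.6, -5.2, 2.8]
finger_gap: 0.0151
grip_force: 49.9
```

>>> send_rows:
  series:
    - {"travel": [0.2, 0, 0.3], "yaw": 0}
    - {"travel": [0.3, 0, 0.6], "yaw": 0}
    - {"travel": [0.3, 0, 0.6], "yaw": 0}

```text
time: 14.3
eef_pos: [0.5668, 0.1625, 0.1513]
eef_rot: [-0.684, 0.729, -0.0, 0.0]
force: [-1.2, -4.9, 4.4]
finger_gap: 0.0149
grip_force: 50.1
```

```bash
python3 - <<'E'
from h import *
s=st()
E
```

```text
t 14.3 p [0.5668 0.1625 0.1513] tooly 176.3635578115909 gap 0.014934064516558456 F [-1.2063 -4.922   4.4458] M [-1.9     0.2073 -0.053 ] g 50.07323205471039 q [ 0.5447  0.3768  0.0303  0.0008 -1.2234 -0.6084]
```

It rests on the sleeve with 4 N, so I'll open.

>>> send_rows:
  series:
    - {"travel": [0, 0, 0], "yaw": 0}
    - {"travel": [0, 0, 0], "yaw": 0}
    - {"travel": [0, 0, 0], "yaw": 0}
    - {"travel": [0, 0, 0], "yaw": 0}
    - {"travel": [0, 0, 0], "yaw": 0}
    - {"travel": [0, 0, 0], "yaw": 0}
    - {"travel": [0, 0, 0], "yaw": 0}
  hand: 40

```text
time: 15.0
eef_pos: [0.5664, 0.1628, 0.1505]
eef_rot: [-0.684, 0.729, 0.0, 0.0]
force: [-0.2, -0.2, -0.1]
finger_gap: 0.04
grip_force: 0.0
```

>>> send_rows:
  series:
    - {"travel": [0, 0, -5], "yaw": 0}
    - {"travel": [0, 0, -15], "yaw": 0}
    - {"travel": [0, 0, -30], "yaw": 0}
    - {"travel": [0, 0, -55], "yaw": 0}
    - {"travel": [0, 0, -80], "yaw": 0}
    - {"travel": [0, 0, -105], "yaw": 0}
    - {"travel": [0, 0, -120], "yaw": 0}
    - {"travel": [0, 0, -120], "yaw": 0}

```text
time: 15.8
eef_pos: [0.5676, 0.163, 0.2744]
eef_rot: [-0.684, 0.729, -0.001, 0.003]
force: [-0.0, 0.3, -0.7]
finger_gap: 0.04
grip_force: 0.0
```

```bash
python3 - <<'E'
from h import *
s=st()
d=cams.read_camera("side");t=cams.read_camera("top");cv2.imwrite("pics/s3.png",d);cv2.imwrite("pics/t3.png",t)
a=cv2.resize(d[130:200,215:275],(400,467),interpolation=2);b=cv2.resize(t[150:210,160:220],(400,400),interpolation=2)
o=np.zeros((467,800,3),np.uint8);o[:,:400]=a;o[:400,400:]=b
cv2.imwrite("pics/c7.png",o)
E
```

```text
t 15.8 p [0.5676 0.163  0.2744] tooly 176.3592942849347 gap 0.04000268195417394 F [-0.022   0.2577 -0.6899] M [-0.0661 -0.047  -0.016 ] g 0.0 q [ 0.5448  0.3274  0.2725  0.0011 -1.5096 -0.6084]
```

View pics/c7.png

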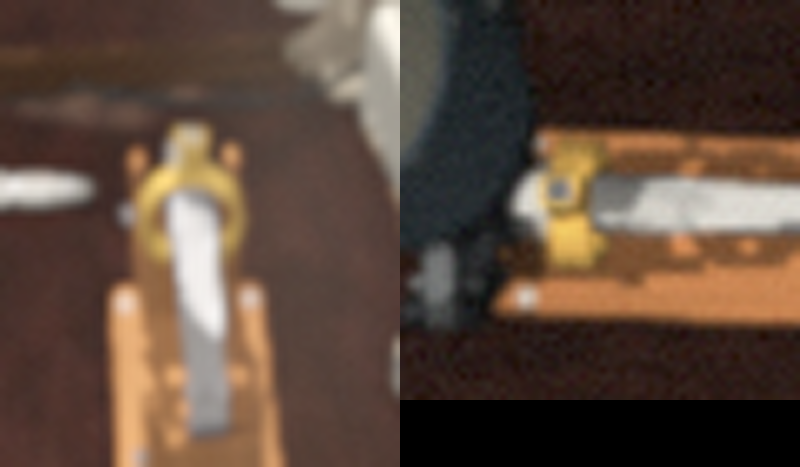

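The cuff hangs upright on the sleeve: side crop, block at (188,145), bar through the ring. In the top crop its edge at (548,200) is up against the flange, and the gripper is clear. Handing in.

```bash
python3 -c "
from bench import arm
print(arm.job_done())"
```

```text
the job is handed in; nothing more can be done
None
```

The brass cuff hangs on the sleeve up against the end flange, released with the gripper clear; the job was handed in at about 16 s, no reading while the cuff was on the stand passed about 6 N, and the clamp, tin and pliers were not approached.

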